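Lock the access hatch of a chocolate pump with its quarter-turn fastener

TASK

Fit the loose wing fastener into the slot of the closed access hatch on top of the chocolate pump's steel housing, push it in against its spring and turn it about a quarter turn until it springs into its locking notch, so that it stays locked when you let go. Feel for the notch and do not force the fastener against the housing; leave the other things on the worktop where they stand.

Things in the scene. Friction and masses are not known exactly. Their poses are not given: they have to be found in the camera images.
- wing (a point): Centre of the grip wing of the loose quarter-turn fastener (about 70 g). The wing is a black upright plate, 44 mm long (x axis), 12 mm thick (y axis), 32 mm tall (16 mm above and below this point); z points up. Under it is a round steel flange, 48 mm diameter, 5 mm thick, its underside 21 mm below this point.
- crossbar (a point): Centre of the fastener's steel cross bar, 36.5 mm below the wing's centre, same axes: 34 mm long (x, as the wing), 7 mm wide, 6 mm tall. It sits on an 8 mm stem that goes from the flange down to 6.5 mm below this point. The bar's top is 12.5 mm below the flange's underside.
- holder_top (a point): Middle of the top of a fixed wooden block, 76 x 76 mm and 30 mm tall, with a 39 mm round hole through it. At the start the fastener stands upright here, flange on the block, bar in the hole. A fixed bean jar (0.32 m tall, its front 0.54 m ahead of the robot) stands between block and housing, farther back: carry the fastener past in front of it.
- slot (a point): Middle of the slot in the access hatch, level with the hatch's top face. z up, y along the slot. The slot is 37 mm long (y), 9.4 mm wide (x), chamfered 1.5 mm, in a 6 mm thick cover. The fastener's bar passes through it when it lies along y, either way round. A 36 mm tall outlet stub, 32 mm wide, stands on the housing 86 mm behind (+x of) this point.
- under_slot (a point): Point 10 mm under the slot's middle, hidden in the housing: top of a spring plunger. The stem meets it with the flange 12 mm above the hatch; it pushes up with 3 N, then 0.6 N more per mm. The bar can turn, either way, when the flange is under 2.5 mm above the hatch (about 9 N). At 0 mm the flange lands on the hatch: hard stop. Over 50 N between fastener and housing is forcing.
- housing: Fixed steel pump housing, 180 x 220 x 64 mm; origin under its middle, 64 mm below, 20 mm behind (+x of) the slot. Its hidden catch has a 9.5 mm wide, 4 mm deep straight notch through the slot's axis, nominally square to the slot but up to 24 degrees off: find it by feel. In it the turned bar rises until the flange is 6.5 mm above the hatch; elsewhere lands stop it at 2.5 mm.
- tamper_mid (a point): Bystander, to be left alone: tamper with dark brown turned handle and steel foot, 58 mm across, 93 mm tall, standing; this point is half-way up, on its middle
- shaker_mid (a point): Bystander, to be left alone: steel shaker with a pierced steel top, 65 mm across, 103 mm tall; this point is half-way up, on its middle
- cup_mid (a point): Bystander, to be left alone: wide white cup, 93 mm across and 59 mm tall, 120 mm with its handle; this point is half-way up, on its middle
- fastener: The loose fastener as a whole; its origin is the middle of its flange's underside, 21 mm below the wing's centre, same axes as point wing.
Things that resemble listed ones, but are neither listed nor needed, are in the scene too. What is shaped like the fastener but yellow is not meant.

How it is judged:
On the way, in this order (a step that is already met when the one before it is completed fails the run):
1. the fastener has gone through the slot, bar along the slot, and is pushed in against its spring (z of wing in the frame of slot below 0.029 m and horizontal distance between wing and slot below 0.006 m and angle between the x axis of wing and the y axis of slot, either way round below 0.3 rad), for 0.05 s.
2. the fastener is turned and its bar has risen into the notch (angle between the x axis of wing and the y axis of slot, either way round above 1.02 rad and z of wing in the frame of slot between 0.0252 and 0.03 m and horizontal distance between wing and slot below 0.004 m and angle between wing's own z axis and vertical below 0.1 rad), for 0.2 s.
At the end, for the whole second after the job is handed in: The fastener stands upright (within 0.1 rad) and at rest in the slot, within 4 mm of its middle, turned 58 to 90 degrees from the slot either way, with its bar up in the notch (wing centre 25.2 to 30 mm above the hatch's top, nominally 27.5) (all of step 2 and linear speed of fastener below 0.02 m/s); the robot touches nothing.
It fails at once if fastener forced against the housing: more than 50 N between them (contact force between fastener and housing above 50 N).
It fails at once if a bystander is moved more than 20 mm (distance of any of tamper_mid, shaker_mid, cup_mid from where it was at the start of the episode above 0.02 m).
It also fails if it takes over 64 s, if anything falls off the work surface, if the arm or the gripper's body presses on something with over 40 N, if the wrist force passes 120 N, or if a joint passes its speed limit or range.

ROBOT

A 6-joint arm with a two-finger parallel gripper is mounted at the origin on a cart in front of the work surface, level with it; the furniture and walls round the work are solid. World frame = base frame: x ahead of the robot, y to its left, z up, the work surface at z = 0. Lengths are in m, angles in rad, forces in N, time in s.
With the tool pointing down it reaches from about 0.325 to 0.75 m from the base axis. Payload 7.6 kg.
Tool frame: the origin (TCP) lies where the fingers leave the gripper's body, on its centre line; the fingertips stand 73 mm ahead of it and the grasp point (between the pads) lies 54 mm ahead of it (env.grip_depth is the distance from the TCP to the grasp point, in m); z points along the fingers, x is the direction in which the jaws open and shut, and the axes are right-handed (so a half turn about z gives the same grasp; the last joint's range is limited). The gripper opens to 85 mm and grips with 20 to 120 N. Pads are 22 mm wide; open, the fingers measure 114 mm over their backs; the gripper's body (76 mm by 85 mm) begins 54 mm behind the grasp point. The pads swing forward as they close: fully open they stand 13 mm farther back than shut.
Start: joints at [1.151, 0.052, 1.401, -0, 1.689, -0.07], TCP at [0.18, 0.493, 0.304] pointing down, gripper open.
Joint ranges: [-2.9, 2.9], [-0.91, 2.17], [0.12, 2.37], [-1.06, 4.2], [0.26, 2.73], [-2.93, 2.93]. Speed limits (rad/s): [2.57, 2.57, 3.01, 3.14, 3.14, 3.14].

INTERFACE

Orientations are given as a unit quaternion [w, x, y, z].
In Python, from station import readout, cams, env gives the robot as it stands.
- The arm moves only by the tool jog_arm, never from a script. Its argument "steps" is a list that holds one entry, the list of rows, each a list of 4 numbers: the shift along the tool's x, y, z in cm, then the turn about the tool's z in rad. In form: [[[tx, ty, tz, roll], ...]]. A call has 1 to 10 rows; each row shifts and turns the commanded pose from where the row before left it, along the tool's axes as they then stand; what a row does not reach is not made up. A row lasts 1/12 s, in which the tool goes at most 41.7 mm and 7.16 degrees, less where a joint would pass 70% of its speed; a pose out of reach is approached as far as the arm can. A call with a gripper value outside its range is refused whole. "hand" is the opening, from 0 (shut) to 1 (fully open), set as the call begins (left out, the last holds). The fingers move at their own pace and stop on an object; "grip_force" is the grip in N (left out, the last holds). Time passes only in rows, so rows that do not move let the fingers close. It gives the time, the measured TCP pose, the force and the opening at its end, in the units of the state.
- readout.observe(): the state, without advancing time (a new reading comes with each control period).
- cams.snapshot(name): name is "side" or "top"; returns (picture, depth): 480x640x3 uint8, blue, green, red; 480x640 float32, m along the optical axis (not along the pixel's ray), 0 where there is no reading.
- cams.calibration(name): a dict with "mtx" (3x3 intrinsics, pixels), "k1" (the pictures are not rectified: a ray, as slopes to the right and down, at radius r is drawn at 1 + k1 r^2 times it, then the intrinsics apply), "pose" (4x4, takes a point from camera to world coordinates). Camera axes: x right, y down, z forward; pixel columns grow to the right and rows downward; lengths in m; the calibration is good to about 2 mm. A picture is of the moment at which its call begins. calibration takes no time and is no camera call.
- env.hand_in(): hands the job in, once; it reports no verdict.
The state is a dict: "time_s": time; "qpos": joint angles; "qvel": joint speeds; "effort": joint torques, N m; "eef_pos": TCP position; "orientation": TCP orientation; "contact_force": force on the tool from outside, world axes, zero at the start; "torque": the same for the moment, N m; "finger_gap": finger opening in m.
Only numpy, scipy, OpenCV 4.12 (cv2) and the standard library are available. Lean on these libraries where they do the work, as an engineer would, in place of code of your own. Each camera call takes 0.05 s, during which the arm holds its last target.

## Working session

There is one attempt and no reset: what is moved stays moved. The work goes in short steps, Python scripts to look and compute and a tool call to move; the robot and the scene stay as the last step left them, time stands still between calls to the robot, and variables do not carry over. Pictures are saved under pics/ and viewed, and the job is handed in when it is done.

Besides the shell and the picture viewer there is one more tool, called after "Request:" as a command line: name --argument value ..., lists and objects as JSON in quotes. jog_arm: Moves the arm, as the interface text tells. Its arguments: {"type":"object","properties":{"steps":{"type":"array"},"hand":{"type":"number"},"grip_force":{"type":"number"}},"required":["steps"]}

```bash
ls; mkdir -p pics; python3 - <<'E'
from station import readout,cams,env
import cv2
for n in("side","top"):
    p,d=cams.snapshot(n); cv2.imwrite(f"pics/{n}0.png",p)
    import numpy as np; np.save(f"/tmp/{n}0.npy",d)
    c=cams.calibration(n); print(n,c)
print(readout.observe(),env.grip_depth)
E
```

```text
pics
side {'mtx': array([[548.48662922,   0.        , 311.56345266],
       [  0.        , 548.48662922, 228.17439225],
       [  0.        ,   0.        ,   1.        ]]), 'k1': -0.06560386424018386, 'pose': array([[ 0.95250257, -0.18757562,  0.23990466,  0.26295855],
       [-0.30452148, -0.58059414,  0.75510073, -0.86409779],
       [-0.00235125, -0.79229151, -0.61013821,  0.77590307],
       [ 0.        ,  0.        ,  0.        ,  1.        ]])}
top {'mtx': array([[538.50729282,   0.        , 311.89250799],
       [  0.        , 538.50729282, 230.36920776],
       [  0.        ,   0.        ,   1.        ]]), 'k1': -0.07204087720119504, 'pose': array([[-0.02582204, -0.9875827 ,  0.1549633 ,  0.34277791],
       [-0.99966441,  0.02583131, -0.00195417,  0.01403941],
       [-0.002073  , -0.15496176, -0.98791829,  1.20773075],
       [ 0.        ,  0.        ,  0.        ,  1.        ]])}
{'time_s': 0.1, 'qpos': array([ 1.15072830e+00,  5.27766679e-02,  1.40161602e+00, -8.19530531e-06,
        1.68862881e+00, -7.02947515e-02]), 'qvel': array([ 0.00027052, -0.00100361, -0.00254778,  0.00095022, -0.00120731,
       -0.00045653]), 'effort': array([ 1.39158092e-03, -3.82585394e+01, -3.60981774e+01, -3.23150300e-05,
        4.85040699e-03, -7.58375933e-06]), 'eef_pos': array([0.17981716, 0.49306341, 0.30315869]), 'orientation': array([ 3.70934496e-04,  8.19354939e-01,  5.73286119e-01, -6.10595816e-04]), 'contact_force': array([0.17916551, 0.23808803, 0.2597205 ]), 'torque': array([ 0.02472584,  0.06413741, -0.01218959]), 'finger_gap': 0.0859814625011841} 0.0539
```

View pics/side0.png

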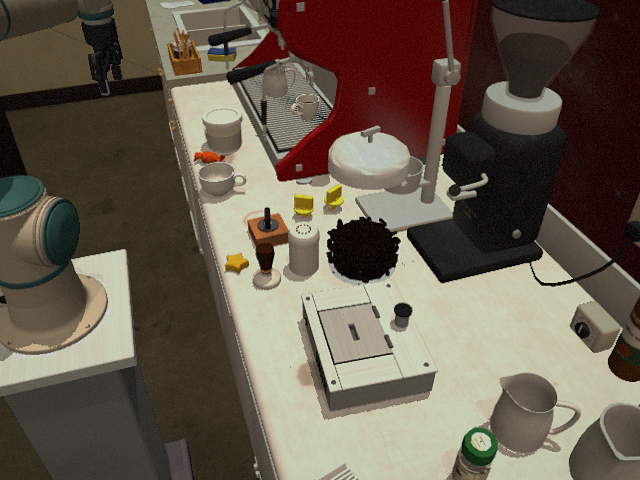

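View pics/top0.png

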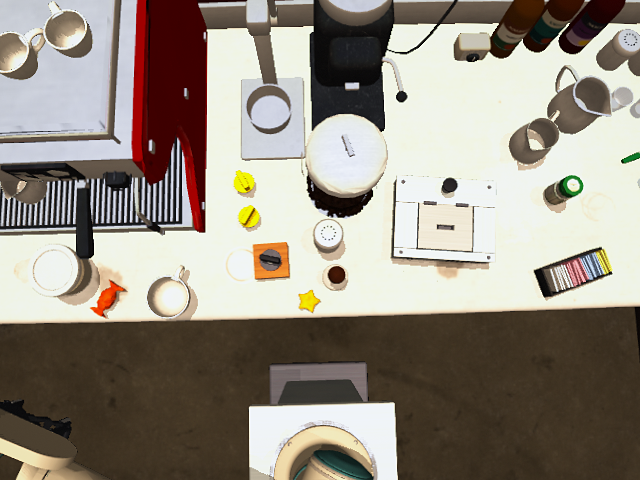

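The side view shows the black fastener on its wooden block at about (267,220) and the slot at (353,332). The top view has them at (270,260) and (445,227).

Candidates for the fastener, by top-view pixel:
- black wing on the block (270,260)
- yellow wing (243,182)
- yellow wing (249,216)
- outlet stub, black cap (450,185)

I choose the black one on the block and will check it in a close crop.

```bash
cat > h.py <<'E'
import numpy as np, cv2
from station import readout,cams,env
def ray(n,u,v):
    c=cams.calibration(n);K=c["mtx"];k=c["k1"]
    D=np.array([k,0,0,0,0.])
    x=cv2.undistortPoints(np.array([[[u,v]]],float),K,D)[0,0]
    P=c["pose"];return P[:3,3],P[:3,:3]@np.array([x[0],x[1],1.])
def onz(n,u,v,z):
    o,d=ray(n,u,v);return o+d*(z-o[2])/d[2]
def tri(pt,ps):
    A=[];B=[]
    o1,d1=ray("top",*pt);o2,d2=ray("side",*ps)
    d1/=np.linalg.norm(d1);d2/=np.linalg.norm(d2)
    s=np.linalg.lstsq(np.c_[d1,-d2],o2-o1,rcond=None)[0]
    a,b=o1+s[0]*d1,o2+s[1]*d2
    return (a+b)/2,np.linalg.norm(a-b)
def pt(n,d,u,v):
    o,r=ray(n,u,v);return o+r*d[int(round(v)),int(round(u))]
E
python3 - <<'E'
import cv2,numpy as np
t=cv2.imread("pics/top0.png");s=cv2.imread("pics/side0.png")
def cr(i,x,y,w=60,z=6): return cv2.resize(i[y-w//2:y+w//2,x-w//2:x+w//2],None,fx=z,fy=z,interpolation=cv2.INTER_NEAREST)
a=np.vstack([np.hstack([cr(t,270,260,48),cr(t,445,227,48)]),np.hstack([cr(s,268,222,48),cr(s,353,332,48)])])
cv2.imwrite("pics/crop0.png",a)
E
python3 - <<'E'
from h import *
d=np.load("/tmp/top0.npy");e=np.load("/tmp/side0.npy")
print("block corners z.03",onz("top",270,260,.03),"slot",onz("top",445,227,.064),pt("top",d,445,227),pt("top",d,430,227),pt("side",e,340,332))
print("slot tri",tri((445,227),(353,332)))
E
```

```text
block corners z.03 [0.46405975 0.10540139 0.03      ] slot [ 0.52202806 -0.27588965  0.064     ] [ 0.52309881 -0.27762155  0.05716787] [ 0.52271201 -0.24303232  0.0650337 ] [ 0.50026577 -0.27592569  0.06475622]
slot tri (array([ 0.52334269, -0.27744712,  0.05824218]), np.float64(0.0008299052143213305))
```

View pics/crop0.png

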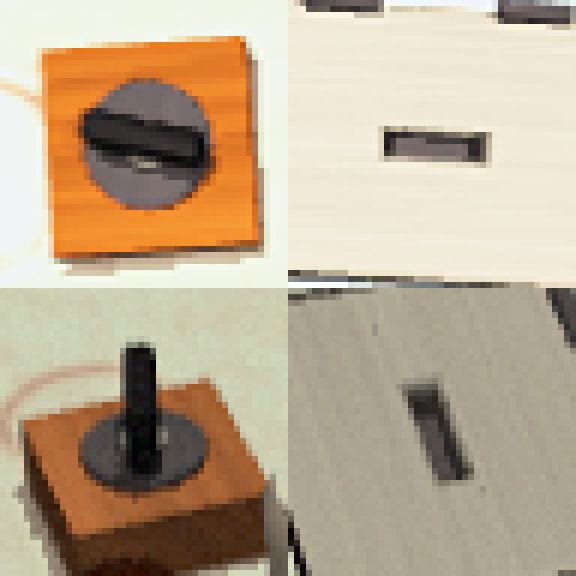

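```bash
python3 - <<'E'
from h import *
t=cv2.imread("pics/top0.png");s=cv2.imread("pics/side0.png")
def world(mask,n,z,off):
    c=max(cv2.findContours(mask,cv2.RETR_EXTERNAL,cv2.CHAIN_APPROX_NONE)[0],key=cv2.contourArea)[:,0,:]
    ys,xs=np.nonzero(cv2.drawContours(np.zeros_like(mask),[c],-1,1,-1))
    P=np.array([onz(n,x+off[0],y+off[1],z)[:2] for x,y in zip(xs,ys)],np.float32)
    r=cv2.minAreaRect(P*1000); 
    w=np.linalg.eigh(np.cov(P.T));ax=w[1][:,1]
    return P.mean(0),r,np.degrees(np.arctan2(ax[1],ax[0])),len(P)
def roi(i,x,y,w,f):
    m=np.zeros(i.shape[:2],np.uint8);sub=i[y-w:y+w,x-w:x+w];m[y-w:y+w,x-w:x+w]=f(sub).astype(np.uint8);return m
g=lambda b:b.max(2)
# slot
for n,i,x,y,th in(("top",t,445,227,150),("side",s,353,332,100)):
    m=roi(i,x,y,14,lambda b:g(b)<th); print("slot",n,world(m,n,.064,(0,0)))
# wing black
m=roi(t,270,260,20,lambda b:g(b)<60);print("wing top@.06",world(m,"top",.06,(0,0)))
# flange+wing
hsv=lambda b:cv2.cvtColor(b,cv2.COLOR_BGR2HSV)
m=roi(t,270,260,13,lambda b:hsv(b)[...,1]<110);print("flange@.035",world(m,"top",.035,(0,0)))
m=roi(t,270,260,30,lambda b:(hsv(b)[...,1]>150)&(hsv(b)[...,0]<25));print("block@.03",world(m,"top",.03,(0,0)))
m=roi(s,267,220,20,lambda b:g(b)<45)
ys,xs=np.nonzero(m);print("side wing px",xs.min(),xs.max(),ys.min(),ys.max())
print("flange@.035 side",end="");
# hatch
m=roi(t,445,227,38,lambda b:((b[...,2].astype(int)-b[...,0])>12)&(g(b)>150));print("hatch",world(m,"top",.064,(0,0)))
for n,u,v,z in(("tamper",336,275,.09),("shaker",328,232,.1),("jar",345,160,.32)): print(n,onz("top",u,v,z))
E
```

```text
slot top (array([ 0.5226246, -0.2765727], dtype=float32), ((522.7150268554688, -275.92547607421875), (35.062721252441406, 9.584465026855469), 84.91870880126953), np.float64(85.03292429908569), 75)
slot side (array([ 0.5225007 , -0.28240365], dtype=float32), ((522.4539184570312, -281.989501953125), (34.540794372558594, 9.81562614440918), 86.8856201171875), np.float64(85.7404703123019), 84)
wing top@.06 (array([0.46320146, 0.10301746], dtype=float32), ((463.13037109375, 103.07463836669922), (45.601749420166016, 14.313559532165527), 77.21251678466797), np.float64(75.0719484982646), 136)
flange@.035 (array([0.4643935 , 0.10468473], dtype=float32), ((464.6698913574219, 104.98768615722656), (45.178340911865234, 44.75117492675781), 43.646820068359375), np.float64(102.28010658969657), 350)
block@.03 (array([0.4637961 , 0.10377453], dtype=float32), ((463.9091796875, 103.97352600097656), (76.26811218261719, 75.72967529296875), 2.651426076889038), np.float64(-175.04962641694638), 1184)
side wing px 263 272 208 230
flange@.035 sideTraceback (most recent call last):
  File "<stdin>", line 26, in <module>
  File "<stdin>", line 6, in world
  File "h.py", line 9, in onz
    o,d=ray(n,u,v);return o+d*(z-o[2])/d[2]
        ~~~^^^^^^^
  File "h.py", line 4, in ray
    c=cams.calibration(n);K=c["mtx"];k=c["k1"]
ValueError: time passes only in moves, steps and waits
```

```bash
python3 - <<'E'
from station import cams
import pickle
pickle.dump({n:cams.calibration(n) for n in("side","top")},open("/tmp/cal.pkl","wb"))
E
sed -i 's/c=cams.calibration(n);/c=CAL[n];/; s/^from station.*/from station import readout,cams,env\nimport pickle;CAL=pickle.load(open("\/tmp\/cal.pkl","rb"))/' h.py
python3 - <<'E'
import cv2,numpy as np
t=cv2.imread("pics/top0.png");s=cv2.imread("pics/side0.png")
a=cv2.resize(t[170:270,385:505],None,fx=5,fy=5,interpolation=cv2.INTER_CUBIC)
cv2.imwrite("pics/hatch_t.png",a)
b=cv2.resize(s[275:420,295:440],None,fx=4,fy=4,interpolation=cv2.INTER_CUBIC)
cv2.imwrite("pics/hatch_s.png",b)
E
```

```text
(no output)
```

View pics/hatch_t.png

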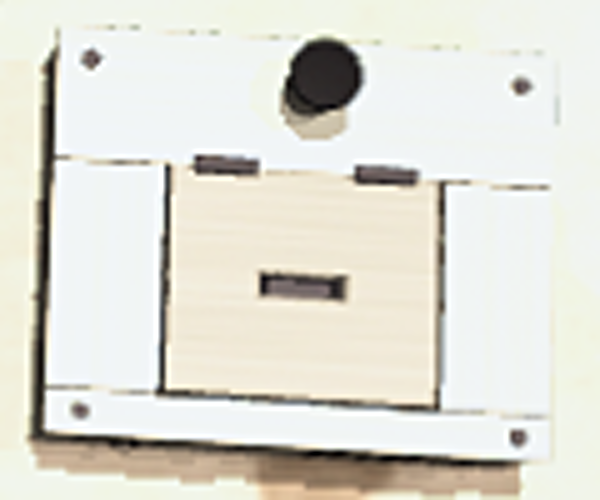

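View pics/hatch_s.png

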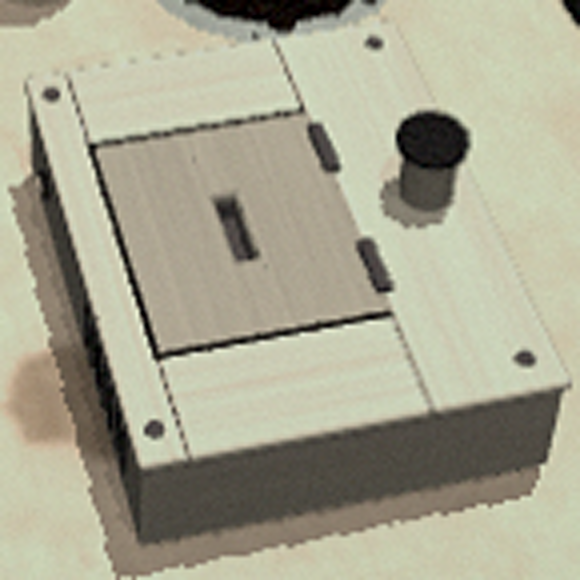

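```bash
python3 - <<'E'
from h import *
T=[(91,59),(80,410),(518,437),(521,85)];S=[(374,42),(51,94),(154,429),(525,357)]
ft=lambda p:((p[0]+.5)/5-.5+385,(p[1]+.5)/5-.5+170)
fs=lambda p:((p[0]+.5)/4-.5+295,(p[1]+.5)/4-.5+275)
A=np.array([onz("top",*ft(p),.064)[:2] for p in T]);B=np.array([onz("side",*fs(p),.064)[:2] for p in S])
X=np.array([tri(ft(a),fs(b))[0] for a,b in zip(T,S)])
print(A,"\n",B,"\n",X)
for Q in(A,B,X[:,:2]):
    l=Q[0]+Q[1]-Q[2]-Q[3]; f=Q[0]-Q[1]+Q[3]-Q[2]
    print("mean",Q.mean(0),"yaw y",np.degrees(np.arctan2(l[1],l[0])),"yaw x",np.degrees(np.arctan2(f[1],f[0])),np.linalg.norm(l)/2,np.linalg.norm(f)/2)
# slot outline points
for nm,z in(("slot",.064),):
    print("slot top ends",onz("top",*ft((261,285)),z),onz("top",*ft((346,288)),z)); print("side",onz("side",*fs((227,197)),z),onz("side",*fs((248,259)),z))
    print("tri",tri(ft((303.5,286.5)),fs((237.5,228))))
# wing: lateral check with side view
for n,u,v,z in(("tamper",336,275,.09),("shaker",328,232,.1),("jar",345,160,.32),("shaker",328,232,.1),("cup",168,298,.06)): print(n,onz("top",u,v,z))
s=cv2.imread("pics/side0.png")
hs=cv2.cvtColor(s,cv2.COLOR_BGR2HSV);
m=((s.max(2)<45)).astype(np.uint8);sub=m[205:232,258:280];print(sub)
E
```

```text
[[ 0.62530952 -0.18968587]
 [ 0.47123611 -0.17683417]
 [ 0.45436592 -0.3654776 ]
 [ 0.60923419 -0.37886952]] 
 [[ 0.62626998 -0.19410669]
 [ 0.4718187  -0.18018855]
 [ 0.45489559 -0.36910276]
 [ 0.60927472 -0.38257581]] 
 [[ 0.62717775 -0.19060631  0.06024643]
 [ 0.47210377 -0.1774125   0.06112536]
 [ 0.4552446  -0.36671797  0.06061763]
 [ 0.61048793 -0.38021138  0.06052463]]
mean [ 0.54003644 -0.27771679] yaw y 85.01656590548546 yaw x -4.8554400602205074 0.18963036743021797 0.15502716732363753
mean [ 0.54056475 -0.28149345] yaw y 84.86418083868338 yaw x -5.068488875562398 0.18945225878802288 0.15502136892340299
mean [ 0.54125351 -0.27873704] yaw y 84.94018752102467 yaw x -4.915330146531477 0.19019643814195658 0.15573137446082955
slot top ends [ 0.52336528 -0.25809794  0.064     ] [ 0.52109314 -0.2950443   0.064     ]
side [ 0.52571152 -0.26386719  0.064     ] [ 0.52157585 -0.29942618  0.064     ]
tri (array([ 0.52412611, -0.27802889,  0.05930247]), np.float64(0.002334831760881901))
tamper [ 0.42307862 -0.03576042  0.09      ]
shaker [ 0.5122239  -0.02157477  0.1       ]
jar [ 0.6020
[... 683 characters left out ...]
 0 0 0 0 0 1 1 1 1 1 0 0 0 0 0 0 0 0 0 0]
 [0 0 0 0 0 0 0 1 1 1 1 1 0 0 0 0 0 0 0 0 0 0]
 [0 0 0 0 0 0 0 1 1 1 1 1 1 0 0 0 0 0 0 0 0 0]
 [0 0 0 0 0 0 1 1 1 1 1 1 1 0 0 0 0 0 0 0 0 0]
 [0 0 0 0 0 0 0 1 1 1 1 1 0 0 0 0 0 0 0 0 0 0]
 [0 0 0 0 0 0 0 1 1 1 1 1 0 0 0 0 0 0 0 0 0 0]
 [0 0 0 0 0 0 0 1 1 1 1 1 0 0 0 0 0 0 0 0 0 0]
 [0 0 0 0 0 0 0 1 1 1 1 1 0 0 0 0 0 0 0 0 0 0]
 [0 0 0 0 0 0 0 1 1 1 1 1 1 0 0 0 0 0 0 0 0 0]
 [0 0 0 0 0 0 0 1 1 1 1 1 1 0 0 0 0 0 0 0 0 0]
 [0 0 0 0 0 0 0 1 1 1 1 1 1 0 0 0 0 0 0 0 0 0]
 [0 0 0 0 0 0 0 1 1 1 1 1 1 0 0 0 0 0 0 0 0 0]
 [0 0 0 0 0 0 0 0 1 1 1 1 0 0 0 0 0 0 0 0 0 0]
 [0 0 0 0 0 1 1 0 0 0 0 0 0 0 1 0 0 0 0 0 0 0]
 [0 0 0 0 0 0 0 0 0 0 0 0 0 0 0 0 0 0 0 0 0 0]]
```

```bash
cat >> h.py <<'E'
def state():
    o=readout.observe();w,x,y,z=o["orientation"]
    from scipy.spatial.transform import Rotation as R
    M=R.from_quat([x,y,z,w]).as_matrix();return o,M
def goal(x,y,z,ang=None):
    "total shift in current tool axes (cm), and roll in rad"
    o,M=state();d=M.T@(np.array([x,y,z])-o["eef_pos"])*100
    a=np.arctan2(M[1,0],M[0,0]);print("t",o["time_s"],"pos",o["eef_pos"].round(4),"ang",np.degrees(a).round(2),"tilt",np.degrees(np.arccos(-M[2,2])).round(2),"F",o["contact_force"].round(2),"T",o["torque"].round(2),"gap",round(o["finger_gap"],4))
    print("shift cm",d.round(3),"roll",None if ang is None else round(a-np.radians(ang),4))
E
python3 - <<'E'
from h import *
goal(.464,.1025,.22,-14)
E
```

```text
t 0.1 pos [0.1798 0.4931 0.3032] ang 69.96 tilt 0.08 F [0.18 0.24 0.26] T [ 0.02  0.06 -0.01] gap 0.086
shift cm [-26.941  40.082   8.351] roll 1.4654
```

Request:
jog_arm --steps '[[[-2, 3, 0.4, 0], [-2, 3, 0.4, 0], [-2, 3, 0.4, 0], [-2, 3, 0.4, 0], [-2, 3, 0.4, 0], [-2, 3, 0.4, 0], [-2, 3, 0.4, 0], [-2, 3, 0.4, 0], [-2, 3, 0.4, 0], [-2, 3, 0.4, 0]]]' --hand 0.6

```text
time_s: 0.93
eef_pos: [0.3937, 0.2008, 0.2635]
orientation: [-0.0, 0.819, 0.573, -0.0]
contact_force: [0.1, 1.0, -0.1]
finger_gap: 0.0511
```

Request:
jog_arm --steps '[[[0, 0, 0, 0.122], [0, 0, 0, 0.122], [0, 0, 0, 0.122], [0, 0, 0, 0.122], [0, 0, 0, 0.122], [0, 0, 0, 0.122], [0, 0, 0, 0.122], [0, 0, 0, 0.122], [0, 0, 0, 0.122], [0, 0, 0, 0.122]]]'

```text
time_s: 1.77
eef_pos: [0.393, 0.2025, 0.2635]
orientation: [0.0, 1.0, -0.003, -0.0]
contact_force: [-0.1, 0.2, -0.5]
finger_gap: 0.0512
```

```bash
python3 - <<'E'
from h import *
goal(.464,.1025,.20,-14)
E
```

```text
t 1.7667 pos [0.393  0.2025 0.2635] ang -0.29 tilt 0.05 F [-0.05  0.16 -0.5 ] T [-0.03 -0.01  0.03] gap 0.0512
shift cm [7.15  9.958 6.347] roll 0.2393
```

Request:
jog_arm --steps '[[[1.8, 2.5, 1.6, 0], [1.8, 2.5, 1.6, 0], [1.8, 2.5, 1.6, 0], [1.75, 2.45, 1.55, 0], [0, 0, 0, 0.12], [0, 0, 0, 0.12], [0, 0, 0, 0], [0, 0, 0, 0]]]'

```text
time_s: 2.43
eef_pos: [0.4647, 0.1031, 0.2001]
orientation: [0.0, 0.993, -0.117, -0.0]
contact_force: [-0.8, 0.4, 0.8]
finger_gap: 0.0516
```

```bash
python3 - <<'E'
from h import *
goal(.464,.1025,.114,-14)
t,_=cams.snapshot("top");s,_=cams.snapshot("side")
cr=lambda i,x,y,w,z:cv2.resize(i[y-w:y+w,x-w:x+w],None,fx=z,fy=z)
cv2.imwrite("pics/pre.png",np.hstack([cr(t,270,260,50,4),cr(s,268,200,50,4)]))
E
```

```text
t 2.4333 pos [0.4647 0.1031 0.2001] ang -13.49 tilt 0.03 F [-0.82  0.43  0.81] T [-0.06 -0.07  0.04] gap 0.0516
shift cm [-0.049  0.07   8.614] roll 0.0088
```

View pics/pre.png

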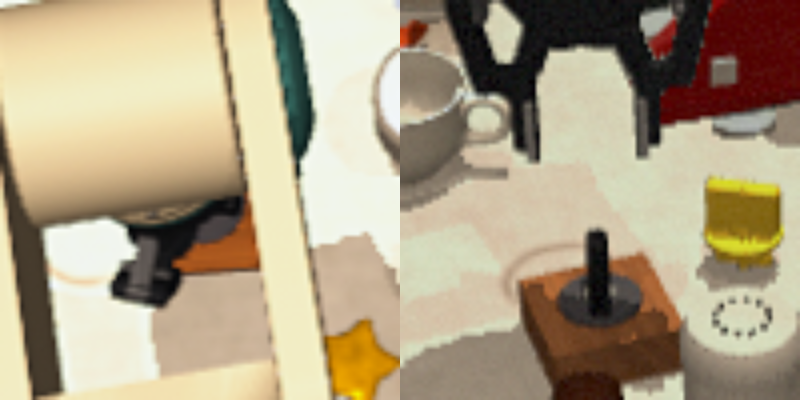

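The fingers straddle the wing in the side view: pads at crop x 531 and 648, wing at 597. The top view is blocked by the arm. I'm descending now.

Request:
jog_arm --steps '[[[0, 0, 1.5, 0], [0, 0, 1.5, 0], [0, 0, 1.5, 0], [0, 0, 1.5, 0], [0, 0, 1.0, 0], [0, 0, 1.0, 0], [0, 0, 0.6, 0], [0, 0, 0, 0], [0, 0, 0, 0]]]'

```text
time_s: 3.28
eef_pos: [0.465, 0.1032, 0.1146]
orientation: [-0.0, 0.993, -0.119, 0.0]
contact_force: [-0.3, 1.0, 0.9]
finger_gap: 0.0509
```

```bash
python3 - <<'E'
from h import *
goal(.464,.1025,.114,-14)
s,_=cams.snapshot("side")
cr=lambda i,x,y,w,z:cv2.resize(i[y-w:y+w,x-w:x+w],None,fx=z,fy=z)
cv2.imwrite("pics/pre2.png",cr(s,268,210,40,8))
E
```

```text
t 3.2833 pos [0.465  0.1032 0.1146] ang -13.67 tilt 0.01 F [-0.27  1.01  0.88] T [-0.05 -0.04 -0.01] gap 0.0509
shift cm [-0.076  0.088  0.065] roll 0.0058
```

View pics/pre2.png

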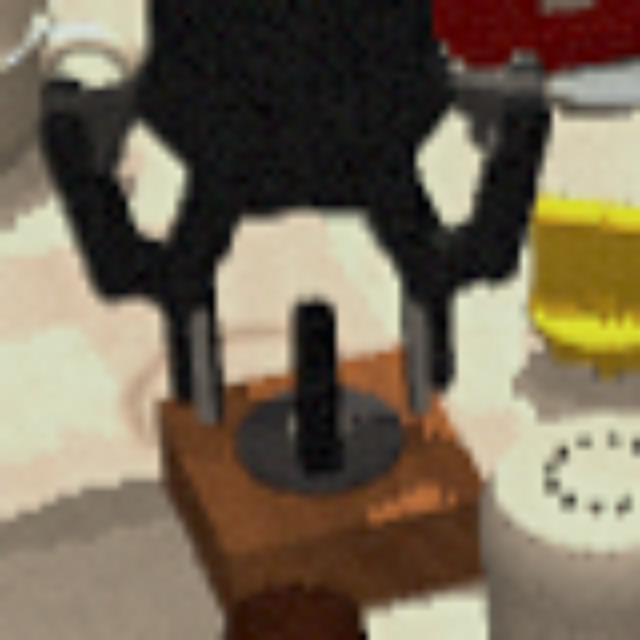

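The wing (crop 317,385) stands between the pads, which sit at x 205 and 418. Closing on it now.

Request:
jog_arm --steps '[[[0, 0, 0, 0], [0, 0, 0, 0], [0, 0, 0, 0], [0, 0, 0, 0], [0, 0, 0, 0], [0, 0, 0, 0], [0, 0, 0, 0], [0, 0, 0, 0]]]' --hand 0 --grip_force 60

```text
time_s: 4.0
eef_pos: [0.4652, 0.1032, 0.115]
orientation: [-0.0, 0.993, -0.119, 0.001]
contact_force: [-0.3, -0.4, 5.9]
finger_gap: 0.0114
```

Request:
jog_arm --steps '[[[0, 0, -0.6, 0], [0, 0, -1.2, 0], [0, 0, -1.2, 0], [0, 0, -1.5, 0], [0, 0, -2, 0], [0, 0, -2.5, 0], [0, 0, -2.5, 0], [0, 0, -2.5, 0], [0, 0, 0, 0], [0, 0, 0, 0]]]'

```text
time_s: 4.83
eef_pos: [0.4651, 0.1032, 0.2555]
orientation: [-0.0, 0.993, -0.119, 0.001]
contact_force: [0.8, 0.2, -2.3]
finger_gap: 0.0107
```

```bash
python3 - <<'E'
from h import *
goal(.464,.1025,.114,-14)
s,_=cams.snapshot("side")
cr=lambda i,x,y,w,z:cv2.resize(i[y-w:y+w,x-w:x+w],None,fx=z,fy=z)
cv2.imwrite("pics/lift.png",cr(s,268,170,50,6))
E
```

```text
t 4.8333 pos [0.4651 0.1032 0.2555] ang -13.69 tilt 0.14 F [ 0.78  0.16 -2.32] T [0.01 0.05 0.04] gap 0.0107
shift cm [-0.117  0.103 14.153] roll 0.0054
```

View pics/lift.png

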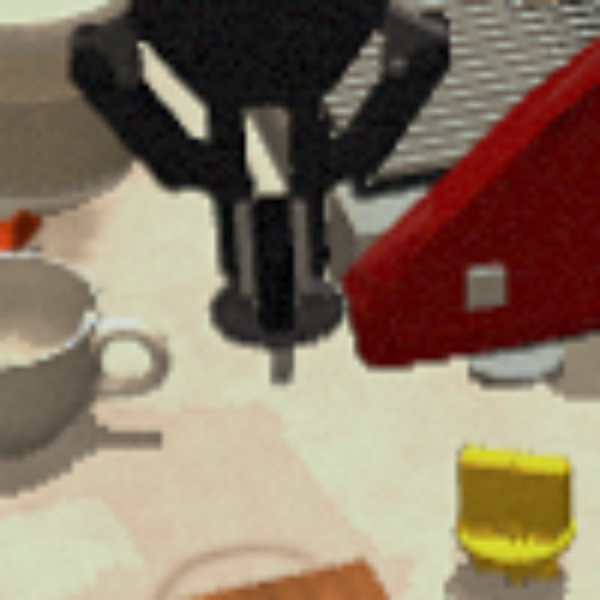

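The fastener is gripped and lifted: wing between the pads at crop (275,255), flange level, stem below. Next I carry it in front of the jar.

Request:
jog_arm --steps '[[[0.3, 1.5, 0, 0], [0.47, 2.5, 0, 0], [0.47, 3, 0, 0], [0.5, 3.2, 0, 0], [0.5, 3.2, 0, 0], [0.5, 3.2, 0, 0], [0.5, 3.2, 0, 0], [0.5, 3.2, 0, 0], [0.5, 3.2, 0, 0], [0.5, 3.2, 0, 0]]]'

```text
time_s: 5.72
eef_pos: [0.4402, -0.195, 0.2524]
orientation: [-0.001, 0.993, -0.119, -0.002]
contact_force: [0.4, 1.0, -0.6]
finger_gap: 0.0107
```

```bash
python3 - <<'E'
from h import *
goal(.523,-.279,.21,-5)
E
```

```text
t 5.7167 pos [ 0.4402 -0.195   0.2524] ang -13.7 tilt 0.2 F [ 0.44  0.96 -0.58] T [-0.   -0.01  0.04] gap 0.0107
shift cm [10.043  6.201  4.202] roll -0.1518
```

Request:
jog_arm --steps '[[[2, 1.2, 0.8, 0], [2, 1.2, 0.8, 0], [2, 1.2, 0.8, 0], [2, 1.2, 0.8, 0], [2, 1.2, 0.8, 0], [0, 0, 0, -0.075], [0, 0, 0, -0.075], [0, 0, 0, 0], [0, 0, 0, 0]]]'

```text
time_s: 6.47
eef_pos: [0.5237, -0.2755, 0.2127]
orientation: [-0.001, 0.999, -0.046, -0.001]
contact_force: [-0.5, -0.2, -0.4]
finger_gap: 0.0114
```

```bash
python3 - <<'E'
from h import *
goal(.523,-.279,.18,-5)
t,_=cams.snapshot("top");s,_=cams.snapshot("side")
cv2.imwrite("pics/s2.png",s);cv2.imwrite("pics/t2.png",t)
cr=lambda i,x,y,w,z:cv2.resize(i[y-w:y+w,x-w:x+w],None,fx=z,fy=z)
cv2.imwrite("pics/over.png",np.hstack([cr(t,445,227,50,4),cr(s,353,305,50,4)]))
E
```

```text
t 6.4667 pos [ 0.5237 -0.2755  0.2127] ang -5.23 tilt 0.17 F [-0.45 -0.22 -0.36] T [-0.    0.02 -0.03] gap 0.0114
shift cm [-0.032  0.363  3.265] roll -0.004
```

View pics/over.png

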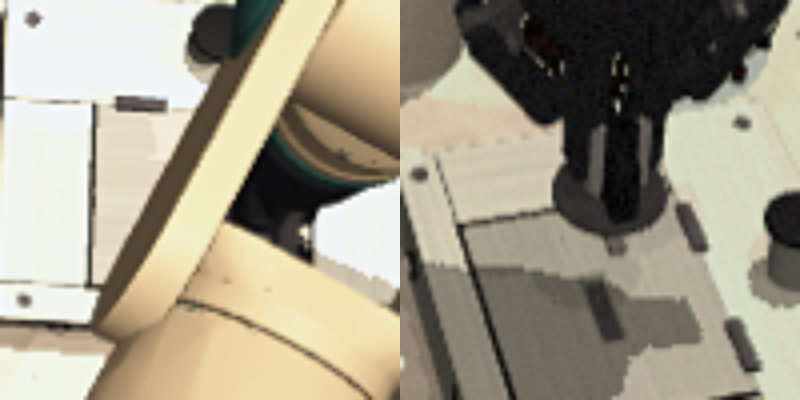

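Request:
jog_arm --steps '[[[0, 0.2, 1.2, 0], [0, 0.1, 1.2, 0], [0, 0.05, 0.8, 0], [0, 0, 0, 0], [0, 0, 0, 0]]]'

```text
time_s: 6.98
eef_pos: [0.5235, -0.279, 0.1811]
orientation: [-0.001, 0.999, -0.045, -0.001]
contact_force: [-0.7, -0.6, -0.8]
finger_gap: 0.0108
```

```bash
python3 - <<'E'
from h import *
goal(.523,-.279,.18,-5)
s,d=cams.snapshot("side");np.save("/tmp/d3.npy",d)
cv2.imwrite("pics/s3.png",s)
cr=lambda i,x,y,w,z:cv2.resize(i[y-w:y+w,x-w:x+w],None,fx=z,fy=z,interpolation=cv2.INTER_CUBIC)
cv2.imwrite("pics/over3.png",cr(s,353,315,36,8))
E
```

```text
t 6.9833 pos [ 0.5235 -0.279   0.1811] ang -5.12 tilt 0.13 F [-0.68 -0.58 -0.8 ] T [-0.01 -0.02  0.  ] gap 0.0108
shift cm [-0.047  0.003  0.11 ] roll -0.0021
```

View pics/over3.png

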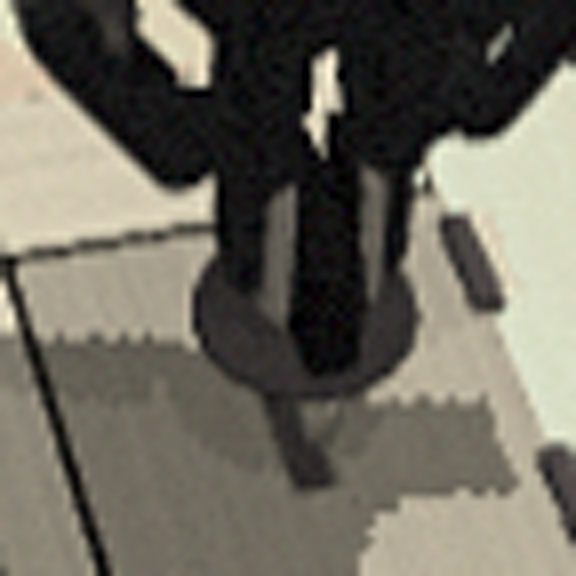

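```bash
cat >> h.py <<'E'
def proj(n,P):
    c=CAL[n];T=np.linalg.inv(c["pose"])
    return cv2.projectPoints(np.asarray(P,float),cv2.Rodrigues(T[:3,:3])[0],T[:3,3],c["mtx"],np.array([c["k1"],0,0,0,0.]))[0][:,0]
E
python3 - <<'E'
from h import *
from scipy.optimize import least_squares
s=cv2.imread("pics/s3.png");g=s.max(2)
for r in (315,318,320): print(r,g[r,335:375])
for c in (350,355,358): print(c,g[318:335,c])
o,M=state();p=o["eef_pos"]
th=np.linspace(0,2*np.pi,200)
def ext(c,zu):
    P=np.vstack([np.c_[c[0]+.024*np.cos(th),c[1]+.024*np.sin(th),0*th+z] for z in(zu,zu+.005)])
    q=proj("side",P);return np.array([(q[:,0].min()+q[:,0].max())/2,q[:,1].max()]),q[:,0].min(),q[:,0].max()
m=np.array([(193+417+1)/2/8-.5+317,(395+.5)/8-.5+279])
for zu in (p[2]-.086,p[2]-.085,p[2]-.084):
    print("pred@tcp",ext(p[:2],zu),"meas",m)
    r=least_squares(lambda c:ext(c,zu)[0]-m,p[:2],diff_step=1e-3);print("centre",r.x,"minus tcp mm",(r.x-p[:2])*1000)
E
```

```text
315 [168 170 171 166 165 176  55  36  43  46  47  41  23  36  55  81  93  99
  48  12   5  11   9  22  18  12  23  37  99  58  48  49  52  89 178 178
 171 170 178 173]
318 [167 168 170 172 174 180  40  52  47  48  48  45  44  41  51  73  89  83
  21   0  12   8  24   8  23  16  22  38  56  52  54  55  56  53 105 183
 173 170 172 176]
320 [136 176 172 172 172 178  66  45  56  51  54  54  61  43  42  47  43  58
  18  15  19  20  22   7  19   9  15  42  56  49  57  52  48  61 167 173
 172 180 180 181]
350 [ 73  47  47  53  54  56  56  52  51  48  30  44  54  74  89  93 102]
355 [ 12   9  19   9  10   5   9  34  45  53  38  84 111  97  84  76  56]
358 [  8  13   7  13  14  18  15  25  47  50  42 109 115  89  78  76  86]
pred@tcp (array([354.52111554, 328.2918688 ]), np.float64(340.1169308810934), np.float64(368.9253001979259)) meas [354.6875 327.9375]
centre [ 0.52437457 -0.27853745] minus tcp mm [0.54691224 0.63836331]
pred@tcp (array([354.5489902 , 327.87964684]), np.float64(340.1349304334685), np.float64(368.96304996123945)) meas [354.6875 327.9375]
centre [ 0.5240025  -0.27936575] minus tcp mm [ 0.17483727 -0.18992708]
pred@tcp (array([354.57689959, 327.46684304]), np.float64(340.15295230161246), np.float64(369.0008468718728)) meas [354.6875 327.9375]
centre [ 0.52363042 -0.28019404] minus tcp mm [-0.19723793 -1.01821739]
```

```bash
python3 - <<'E'
from h import *
s=cv2.imread("pics/side0.png");t=cv2.imread("pics/top0.png")
a=np.radians(85);ey=np.array([np.cos(a),np.sin(a)]);ex=np.array([np.sin(a),-np.cos(a)])
for n,i,c in(("side",s,np.array([.5230,-.2820])),("top",t,np.array([.5224,-.2766]))):
    g=i.max(2).astype(np.float32)
    k=np.arange(-26,26.5,1.)
    def prof(e,f,w):
        acc=0
        for q in w:
            P=np.array([np.r_[c+e*x/1000+f*q/1000,.064] for x in k]);uv=proj(n,P).astype(np.float32)
            acc=acc+cv2.remap(g,uv[:,0].reshape(-1,1),uv[:,1].reshape(-1,1),cv2.INTER_LINEAR)[:,0]
        return (acc/len(w)).round().astype(int)
    print(n,"along");print([*zip(k.astype(int),prof(ey,ex,[-1,0,1]))])
    print("across");print([*zip(k.astype(int)[14:39],prof(ex,ey,[-8,-4,0,4,8])[14:39])])
E
```

```text
side along
[(np.int64(-26), np.int64(175)), (np.int64(-25), np.int64(175)), (np.int64(-24), np.int64(175)), (np.int64(-23), np.int64(174)), (np.int64(-22), np.int64(176)), (np.int64(-21), np.int64(176)), (np.int64(-20), np.int64(165)), (np.int64(-19), np.int64(153)), (np.int64(-18), np.int64(113)), (np.int64(-17), np.int64(71)), (np.int64(-16), np.int64(60)), (np.int64(-15), np.int64(64)), (np.int64(-14), np.int64(65)), (np.int64(-13), np.int64(63)), (np.int64(-12), np.int64(62)), (np.int64(-11), np.int64(62)), (np.int64(-10), np.int64(61)), (np.int64(-9), np.int64(58)), (np.int64(-8), np.int64(55)), (np.int64(-7), np.int64(56)), (np.int64(-6), np.int64(59)), (np.int64(-5), np.int64(61)), (np.int64(-4), np.int64(65)), (np.int64(-3), np.int64(69)), (np.int64(-2), np.int64(71)), (np.int64(-1), np.int64(70)), (np.int64(0), np.int64(68)), (np.int64(1), np.int64(67)), (np.int64(2), np.int64(67)), (np.int64(3), np.int64(71)), (np.int64(4), np.int64(73)), (np.int64(5), np.int64(69)), (np.int64(6), np.int64(63)), (np.int64(7), np.int64(56)), (np.int64(8), np.int64(48)), (np.int64(9), np.int6
[... 3017 characters left out ...]
(np.int64(-10), np.int64(242)), (np.int64(-9), np.int64(244)), (np.int64(-8), np.int64(243)), (np.int64(-7), np.int64(236)), (np.int64(-6), np.int64(204)), (np.int64(-5), np.int64(166)), (np.int64(-4), np.int64(141)), (np.int64(-3), np.int64(123)), (np.int64(-2), np.int64(118)), (np.int64(-1), np.int64(118)), (np.int64(0), np.int64(115)), (np.int64(1), np.int64(99)), (np.int64(2), np.int64(81)), (np.int64(3), np.int64(84)), (np.int64(4), np.int64(102)), (np.int64(5), np.int64(155)), (np.int64(6), np.int64(210)), (np.int64(7), np.int64(232)), (np.int64(8), np.int64(241)), (np.int64(9), np.int64(241)), (np.int64(10), np.int64(240)), (np.int64(11), np.int64(239)), (np.int64(12), np.int64(239))]
```

Request:
jog_arm --steps '[[[-0.07, 0.2, 0, 0], [0, 0, 0.3, 0], [0, 0, 0.3, 0], [0, 0, 0.2, 0], [0, 0, 0, 0]]]'

```text
time_s: 7.45
eef_pos: [0.5228, -0.281, 0.1737]
orientation: [-0.0, 0.999, -0.044, -0.0]
contact_force: [-0.2, 0.1, -1.2]
finger_gap: 0.0113
```

```bash
python3 - <<'E'
from h import *
goal(.5226,-.281,.15,-5)
s,d=cams.snapshot("side")
cr=lambda i,x,y,w,z:cv2.resize(i[y-w:y+w,x-w:x+w],None,fx=z,fy=z,interpolation=cv2.INTER_CUBIC)
cv2.imwrite("pics/over4.png",cr(s,353,320,30,10))
E
```

```text
t 7.45 pos [ 0.5228 -0.281   0.1737] ang -5.1 tilt 0.06 F [-0.18  0.05 -1.15] T [0.01 0.04 0.01] gap 0.0113
shift cm [-0.019  0.005  2.366] roll -0.0017
```

View pics/over4.png

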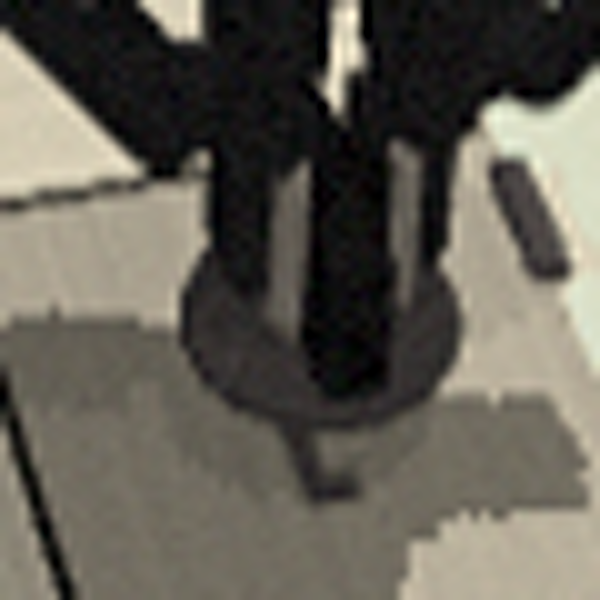

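The flange is centred over the slot and the bar end shows at crop (335,475), just above the slot. Descending in small steps and watching force.

Request:
jog_arm --steps '[[[0, 0, 0.2, 0], [0, 0, 0.2, 0], [0, 0, 0.15, 0], [0, 0, 0.15, 0], [0, 0, 0.1, 0], [0, 0, 0, 0]]]'

```text
time_s: 8.0
eef_pos: [0.5232, -0.2812, 0.1672]
orientation: [0.0, 0.999, -0.044, 0.0]
contact_force: [-2.6, 1.3, 3.1]
finger_gap: 0.0109
```

Request:
jog_arm --steps '[[[-0.06, 0, 0, 0], [0, 0, 0.1, 0], [0, 0, 0, 0]]]'

```text
time_s: 8.25
eef_pos: [0.5229, -0.2811, 0.167]
orientation: [0.0, 0.999, -0.044, 0.001]
contact_force: [-2.2, 2.2, 8.6]
finger_gap: 0.0113
```

```bash
python3 - <<'E'
from h import *
goal(.5226,-.281,.15,-5)
E
```

```text
t 8.25 pos [ 0.5229 -0.2811  0.167 ] ang -5.09 tilt 0.13 F [-2.23  2.16  8.64] T [0.34 0.35 0.01] gap 0.0113
shift cm [-0.037 -0.013  1.699] roll -0.0016
```

Request:
jog_arm --steps '[[[0, 0, -0.1, 0], [0, 0, 0, 0]]]'

```text
time_s: 8.42
eef_pos: [0.5228, -0.2811, 0.1673]
orientation: [0.0, 0.999, -0.044, 0.001]
contact_force: [0.6, 0.8, 6.2]
finger_gap: 0.0107
```

```bash
python3 - <<'E'
from h import *
goal(.5226,-.281,.15,-5)
s,d=cams.snapshot("side");cv2.imwrite("pics/s5.png",s)
cr=lambda i,x,y,w,z:cv2.resize(i[y-w:y+w,x-w:x+w],None,fx=z,fy=z,interpolation=cv2.INTER_CUBIC)
cv2.imwrite("pics/over5.png",cr(s,353,325,25,12))
E
```

```text
t 8.4167 pos [ 0.5228 -0.2811  0.1673] ang -5.09 tilt 0.1 F [0.61 0.85 6.17] T [ 0.2  -0.04  0.  ] gap 0.0107
shift cm [-0.027 -0.011  1.725] roll -0.0016
```

View pics/over5.png

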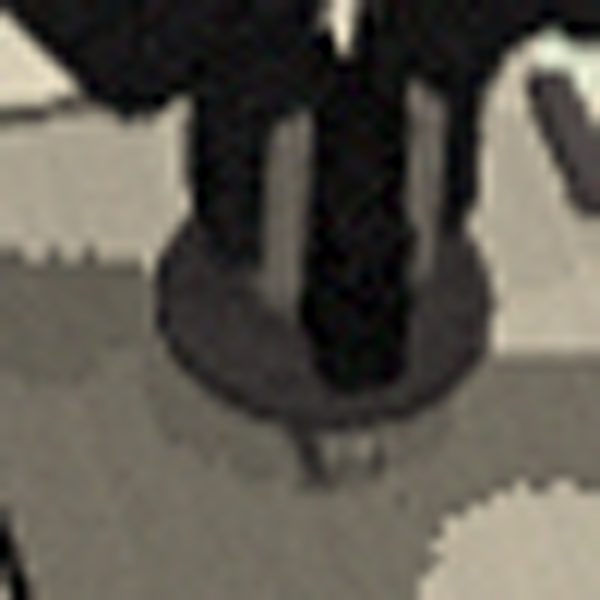

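```bash
python3 - <<'E'
from h import *
a=np.radians(85);ey=np.array([np.cos(a),np.sin(a)]);ex=np.array([np.sin(a),-np.cos(a)])
S=np.array([.5227,-.2816])
f=lambda q:((q-np.array([328,300])+.5)*12-.5).round(0)
print("slot -y corners",f(proj("side",[np.r_[S+ex*sx*.0047-ey*.0185,.064] for sx in(-1,1)])).tolist())
o,M=state();B=o["eef_pos"][:2]+[.0002,-.0002];z=o["eef_pos"][2]-.085
print("bar -y end bottom, top",f(proj("side",[np.r_[B+ex*sx*.0035-ey*.017,z-h] for h in(.0185,.0125) for sx in(-1,1)])).tolist())
print("flange ctr side",proj("side",[np.r_[B,z]]))
# slot in current picture: draw enhanced crop
s=cv2.imread("pics/s5.png")[330:345,345:368].max(2);print(s)
E
```

```text
slot -y corners [[315.0, 488.0], [379.0, 476.0]]
bar -y end bottom, top [[322.0, 478.0], [369.0, 469.0], [324.0, 449.0], [372.0, 441.0]]
flange ctr side [[354.04702745 324.22207736]]
[[ 55  53  52  54  55  59  56  56  57  18  12  21  16  19  14  12  19  55
   51  49  53  43  67]
 [ 40  51  60  55  59  47  49  45  51  38  12  17  15  20  12  15  40  56
   52  52  39  63 104]
 [ 52  44  39  50  54  52  47  52  54  54  35  23  23  36  38  48  55  50
   43  40  60 104 115]
 [ 90  69  40  42  49  53  57  52  56  56  48  54  51  56  51  50  53  39
   42  60  97 120 111]
 [106  94  89  66  42  40  45  43  46  50  51  48  49  39  45  40  42  55
   87  95 105 114 111]
 [101 105 101  94  87  83  67  43  42  46  45  43  57  51  71  82  83  94
  101  96 101 118 117]
 [103  96  99  99 104 105  93  59  47  69  95  89  98 111  94 106  99 103
  100  98 110 113 114]
 [ 99 103 102  98  98 104 100  83  42  62 112  99 110 124  82 106 100  97
  100 107 115 117 115]
 [100 113  95  98 103  98 104  96  52  52  95  85  89  94  65  97  99 109
  108 112 112 114 117]
 [111 114 105  96  92  97 105 104  74  52  78  82  93  87  84 113 112 113
  115 114 116 110 115]
 [113 116 115 105 108 109 116  99  78  77  76  96 100 104 112 118 115 113
  111 111 115 114 111]
 [114 114 114 114 113 111 114 111 107 107 106 115 111 113 120 115  99 118
  112 114 110 110 112]
 [115 113 113 112 116 114 115 116 115 114 113 115 120 110 114 116 106 117
  109 112 108 112 173]
 [109 113 116 114 115 113 111 115 116 111 110 115 115 113 114 113 116 113
  112 119 176 173 188]
 [113 112 115 110 116 112 114 117 115 113 112 109 116 118 115 113 117 117
  113 113 188 187 181]]
```

The dark slot shows to the left of the bar end (crop x 300–330), while the right gap is thin. The bar is therefore slightly too far +x, and the moment puts the contact at its +y end. I'll shift −x and −y and try again.

Request:
jog_arm --steps '[[[0, 0, -0.15, 0], [-0.08, 0.1, 0, 0], [0, 0, 0.1, 0], [0, 0, 0.1, 0], [0, 0, 0, 0]]]'

```text
time_s: 8.88
eef_pos: [0.5219, -0.282, 0.1672]
orientation: [0.0, 0.999, -0.044, 0.001]
contact_force: [-1.1, 3.4, 8.8]
finger_gap: 0.011
```

```bash
python3 - <<'E'
from h import *
goal(.5226,-.281,.15,-5)
E
```

```text
t 8.8833 pos [ 0.5219 -0.282   0.1672] ang -5.09 tilt 0.09 F [-1.13  3.42  8.83] T [ 0.46  0.21 -0.05] gap 0.011
shift cm [ 0.061 -0.111  1.721] roll -0.0016
```

```bash
python3 - <<'E'
from h import *
s,d=cams.snapshot("side");cv2.imwrite("pics/s6.png",s)
c=s[318:346,338:372].astype(float);c=np.clip((c-20)*2,0,255).astype(np.uint8)
cv2.imwrite("pics/over6.png",cv2.resize(c,None,fx=20,fy=20,interpolation=cv2.INTER_CUBIC))
print(s.max(2)[330:343,345:366])
E
```

```text
[[ 56  55  53  58  55  54  52  55  52   9  17  12  11  12   8  11  33  56
   46  50  50]
 [ 57  58  49  56  58  54  58  54  56  19  18   9  16  18  16  16  38  57
   54  49  48]
 [ 46  47  59  55  53  53  49  51  56  41  20   7   4  23  19  25  55  58
   56  41  58]
 [ 51  39  42  50  54  55  49  55  53  60  45  42  42  50  47  46  52  43
   43  57  93]
 [ 88  83  53  47  46  45  55  51  53  54  58  58  57  52  47  50  48  59
   59  96 101]
 [100 101  82  88  68  42  43  45  47  41  50  46  44  41  42  55  58  90
   93 102  99]
 [ 97 102 102 101  95  88  82  57  42  81  69  59  87  57  90  98  89 101
  100  97 112]
 [ 99  98 101 102  99 105 103  84  50  88  96  94 101  81  98 103 100  97
   98 112 114]
 [101  99 101  97 100 100 100  96  59  74 111 109 101  81  93 100 100 112
  106 114 111]
 [109 113  97  97 101  99 104  99  71  50  98  92  87  79  89  95 104 115
  114 111 116]
 [115 113 110 108  99 101 100 100  85  73  86  87  78 109 109 111 109 113
  111 114 116]
 [116 117 117 115 108 111 106 114  96 108 108 112 106 114 117 117 101 115
  110 112 112]
 [114 115 113 114 113 112 115 117 108 111 116 112 120 110 114 118 108 115
  111 113 113]]
```

View pics/over6.png

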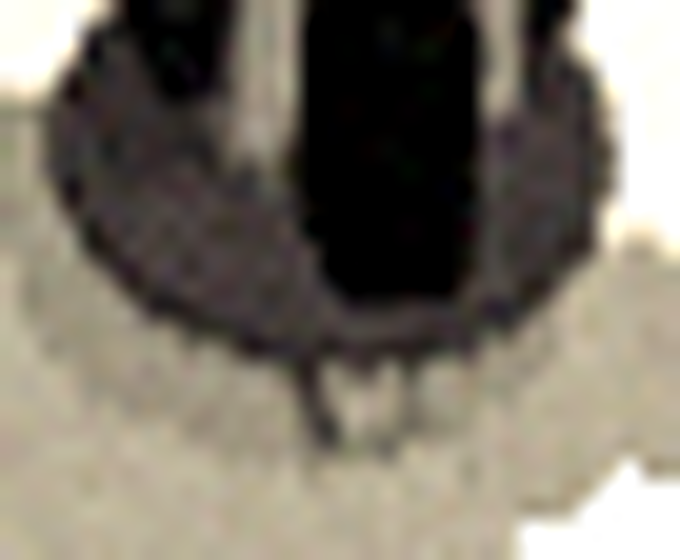

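Request:
jog_arm --steps '[[[0, 0, -0.15, 0], [-0.05, -0.1, 0, 0], [0, 0, 0.15, 0], [0, 0, 0, 0]]]'

```text
time_s: 9.27
eef_pos: [0.5216, -0.2813, 0.1671]
orientation: [0.001, 0.999, -0.045, 0.001]
contact_force: [1.1, 0.1, 6.7]
finger_gap: 0.0112
```

Request:
jog_arm --steps '[[[0, -0.08, 0, 0], [0, 0, 0, 0]]]'

```text
time_s: 9.43
eef_pos: [0.5216, -0.281, 0.1671]
orientation: [0.001, 0.999, -0.045, 0.001]
contact_force: [1.8, -3.0, 6.5]
finger_gap: 0.011
```

Request:
jog_arm --steps '[[[0, -0.08, 0, 0], [0, 0, 0, 0]]]'

```text
time_s: 9.6
eef_pos: [0.5217, -0.2804, 0.1671]
orientation: [0.002, 0.999, -0.045, 0.001]
contact_force: [1.8, -4.1, 4.8]
finger_gap: 0.0109
```

```bash
python3 - <<'E'
from h import *
goal(.5226,-.281,.15,-5)
E
```

```text
t 9.6 pos [ 0.5217 -0.2804  0.1671] ang -5.13 tilt 0.23 F [ 1.76 -4.07  4.8 ] T [-0.79 -0.41  0.01] gap 0.0109
shift cm [0.092 0.042 1.707] roll -0.0022
```

Request:
jog_arm --steps '[[[0.05, -0.1, 0, 0], [0, 0, 0, 0]]]'

```text
time_s: 9.77
eef_pos: [0.522, -0.2788, 0.1661]
orientation: [0.0, 0.999, -0.045, 0.0]
contact_force: [3.3, -0.4, 1.3]
finger_gap: 0.0108
```

Request:
jog_arm --steps '[[[0, -0.08, 0, 0], [0, 0, 0, 0]]]'

```text
time_s: 9.93
eef_pos: [0.5221, -0.2776, 0.1656]
orientation: [-0.0, 0.999, -0.044, 0.0]
contact_force: [3.6, -0.8, 0.8]
finger_gap: 0.0106
```

```bash
python3 - <<'E'
from h import *
goal(.5226,-.281,.15,-5)
E
```

```text
t 9.9333 pos [ 0.5221 -0.2776  0.1656] ang -5.1 tilt 0.03 F [ 3.59 -0.75  0.85] T [-0.35 -0.81  0.  ] gap 0.0106
shift cm [0.079 0.334 1.559] roll -0.0017
```

It slipped in: z fell and Fz dropped. Relieving the +x side load and going deeper.

Request:
jog_arm --steps '[[[0.07, 0, 0.1, 0], [0, 0, 0.2, 0], [0, 0, 0, 0]]]'

```text
time_s: 10.18
eef_pos: [0.5224, -0.2774, 0.1618]
orientation: [-0.001, 0.999, -0.044, -0.001]
contact_force: [3.5, -0.1, -1.5]
finger_gap: 0.011
```

```bash
python3 - <<'E'
from h import *
goal(.5226,-.281,.15,-5)
E
```

```text
t 10.1833 pos [ 0.5224 -0.2774  0.1618] ang -5.09 tilt 0.09 F [ 3.51 -0.13 -1.48] T [-0.07 -0.6   0.01] gap 0.011
shift cm [0.053 0.362 1.184] roll -0.0015
```

Request:
jog_arm --steps '[[[0.1, 0, 0, 0], [0, 0, 0.2, 0], [0, 0, 0, 0]]]'

```text
time_s: 10.43
eef_pos: [0.5234, -0.2777, 0.1605]
orientation: [-0.0, 0.999, -0.044, -0.001]
contact_force: [-0.6, 1.2, 2.5]
finger_gap: 0.011
```

```bash
python3 - <<'E'
from h import *
goal(.5226,-.281,.15,-5)
E
```

```text
t 10.4333 pos [ 0.5234 -0.2777  0.1605] ang -5.1 tilt 0.07 F [-0.6   1.21  2.48] T [0.12 0.16 0.  ] gap 0.011
shift cm [-0.049  0.34   1.049] roll -0.0017
```

Request:
jog_arm --steps '[[[0, 0, 0.2, 0], [0, 0, 0.2, 0], [0, 0, 0.2, 0], [0, 0, 0, 0]]]'

```text
time_s: 10.77
eef_pos: [0.5236, -0.2778, 0.1549]
orientation: [-0.0, 0.999, -0.044, -0.0]
contact_force: [-1.2, 1.2, 5.4]
finger_gap: 0.0116
```

Request:
jog_arm --steps '[[[0, 0, 0.15, 0], [0, 0, 0.1, 0], [0, 0, 0, 0], [0, 0, 0, 0]]]'

```text
time_s: 11.1
eef_pos: [0.5236, -0.2778, 0.153]
orientation: [0.0, 0.999, -0.045, 0.0]
contact_force: [-2.0, 1.8, 6.8]
finger_gap: 0.0108
```

```bash
python3 - <<'E'
from h import *
goal(.5226,-.281,.15,-5)
E
```

```text
t 11.1 pos [ 0.5236 -0.2778  0.153 ] ang -5.1 tilt 0.01 F [-2.03  1.8   6.82] T [ 0.34  0.54 -0.04] gap 0.0108
shift cm [-0.075  0.326  0.299] roll -0.0018
```

Request:
jog_arm --steps '[[[-0.03, 0, 0.15, 0], [0, 0, 0.1, 0], [0, 0, 0, 0], [0, 0, 0, 0]]]'

```text
time_s: 11.43
eef_pos: [0.5235, -0.2778, 0.1509]
orientation: [0.0, 0.999, -0.044, 0.0]
contact_force: [-2.7, 1.4, 7.4]
finger_gap: 0.0108
```

```bash
python3 - <<'E'
from h import *
goal(.5226,-.281,.15,-5)
E
```

```text
t 11.4333 pos [ 0.5235 -0.2778  0.1509] ang -5.1 tilt 0.06 F [-2.72  1.43  7.35] T [ 0.37  0.47 -0.1 ] gap 0.0108
shift cm [-0.065  0.327  0.085] roll -0.0017
```

Request:
jog_arm --steps '[[[-0.03, 0, 0.08, 0], [0, 0, 0, 0], [0, 0, 0, 0]]]'

```text
time_s: 11.68
eef_pos: [0.5234, -0.2778, 0.1503]
orientation: [0.0, 0.999, -0.044, 0.001]
contact_force: [-2.1, 2.3, 7.4]
finger_gap: 0.0111
```

Request:
jog_arm --steps '[[[0, 0, 0.08, 0], [0, 0, 0, 0], [0, 0, 0, 0]]]'

```text
time_s: 11.93
eef_pos: [0.5234, -0.2778, 0.1495]
orientation: [0.0, 0.999, -0.044, 0.001]
contact_force: [-2.7, 1.9, 8.3]
finger_gap: 0.011
```

```bash
python3 - <<'E'
from h import *
goal(.5226,-.281,.15,-5)
E
```

```text
t 11.9333 pos [ 0.5234 -0.2778  0.1495] ang -5.1 tilt 0.1 F [-2.7   1.92  8.29] T [0.43 0.4  0.02] gap 0.011
shift cm [-0.053  0.325 -0.047] roll -0.0017
```

Request:
jog_arm --steps '[[[-0.04, -0.02, 0.08, 0], [0, 0, 0, 0], [0, 0, 0, 0]]]'

```text
time_s: 12.18
eef_pos: [0.5233, -0.2777, 0.1491]
orientation: [0.001, 0.999, -0.044, 0.001]
contact_force: [-0.5, 1.5, 9.1]
finger_gap: 0.011
```

Request:
jog_arm --steps '[[[0, 0, 0.08, 0], [0, 0, 0, 0], [0, 0, 0, 0]]]'

```text
time_s: 12.43
eef_pos: [0.5233, -0.2777, 0.149]
orientation: [0.001, 0.999, -0.044, 0.001]
contact_force: [-2.3, 1.8, 13.7]
finger_gap: 0.0105
```

```bash
python3 - <<'E'
from h import *
goal(.5226,-.281,.15,-5)
E
```

```text
t 12.4333 pos [ 0.5233 -0.2777  0.149 ] ang -5.09 tilt 0.18 F [-2.34  1.84 13.74] T [0.49 0.6  0.07] gap 0.0105
shift cm [-0.043  0.334 -0.099] roll -0.0016
```

The hard stop came at TCP z 0.149, as computed (13.7 N). Backing off about 1 mm and turning.

Request:
jog_arm --steps '[[[-0.02, -0.02, -0.2, 0], [0, 0, 0, 0.1], [0, 0, 0, 0.1], [0, 0, 0, 0]]]'

```text
time_s: 12.77
eef_pos: [0.5233, -0.2778, 0.1504]
orientation: [0.001, 0.989, -0.147, 0.002]
contact_force: [1.4, 0.1, 8.8]
finger_gap: 0.0112
```

```bash
python3 - <<'E'
from h import *
goal(.5226,-.281,.15,-5)
E
```

```text
t 12.7667 pos [ 0.5233 -0.2778  0.1504] ang -16.86 tilt 0.23 F [1.43 0.06 8.78] T [ 0.07 -0.01 -0.02] gap 0.0112
shift cm [0.027 0.329 0.041] roll -0.207
```

Request:
jog_arm --steps '[[[0, 0, 0, 0.11], [0, 0, 0, 0.11], [0, 0, 0, 0.11], [0, 0, 0, 0.11], [0, 0, 0, 0.11], [0, 0, 0, 0.11], [0, 0, 0, 0.11], [0, 0, 0, 0]]]'

```text
time_s: 13.43
eef_pos: [0.5233, -0.2778, 0.1504]
orientation: [0.0, 0.862, -0.508, 0.002]
contact_force: [-0.3, 0.9, 8.2]
finger_gap: 0.0107
```

```bash
python3 - <<'E'
from h import *
goal(.5233,-.2778,.15,-5)
E
```

```text
t 13.4333 pos [ 0.5233 -0.2778  0.1504] ang -61.01 tilt 0.22 F [-0.3   0.89  8.2 ] T [-0.   -0.07  0.05] gap 0.0107
shift cm [-0.001 -0.004  0.036] roll -0.9776
```

Request:
jog_arm --steps '[[[0, 0, -0.15, 0], [0, 0, -0.05, 0], [0, 0, 0, 0]]]'

```text
time_s: 13.68
eef_pos: [0.5232, -0.2778, 0.1516]
orientation: [0.0, 0.863, -0.505, 0.002]
contact_force: [3.3, -2.3, 5.8]
finger_gap: 0.0109
```

The bar bears on the land (z 0.1516). Now turning in small steps to feel for the notch.

Request:
jog_arm --steps '[[[0, 0, 0, 0.05], [0, 0, 0, 0.05], [0, 0, 0, 0]]]'

```text
time_s: 13.93
eef_pos: [0.5229, -0.2776, 0.1516]
orientation: [-0.0, 0.836, -0.549, 0.001]
contact_force: [0.9, -0.5, 6.5]
finger_gap: 0.0109
```

Request:
jog_arm --steps '[[[0, 0, 0, 0.05], [0, 0, 0, 0.05], [0, 0, 0, 0]]]'

```text
time_s: 14.18
eef_pos: [0.5228, -0.2775, 0.1516]
orientation: [-0.0, 0.808, -0.59, 0.001]
contact_force: [0.7, -0.1, 8.1]
finger_gap: 0.0109
```

Request:
jog_arm --steps '[[[0, 0, 0, 0.05], [0, 0, 0, 0.05], [0, 0, 0, 0]]]'

```text
time_s: 14.43
eef_pos: [0.5228, -0.2775, 0.1516]
orientation: [-0.0, 0.777, -0.629, 0.001]
contact_force: [-0.3, 0.0, 8.0]
finger_gap: 0.0109
```

```bash
python3 - <<'E'
from h import *
goal(.5233,-.2778,.15,-5)
E
```

```text
t 14.4333 pos [ 0.5228 -0.2775  0.1516] ang -78.01 tilt 0.09 F [-0.34  0.05  8.01] T [-0.01 -0.07  0.03] gap 0.0109
shift cm [ 0.042 -0.046  0.156] roll -1.2743
```

Request:
jog_arm --steps '[[[0, 0, -0.1, 0], [0, 0, 0, 0], [0, 0, 0, 0]]]'

```text
time_s: 14.68
eef_pos: [0.5228, -0.2775, 0.1525]
orientation: [-0.0, 0.778, -0.628, 0.001]
contact_force: [0.3, 0.2, 7.8]
finger_gap: 0.0112
```

Request:
jog_arm --steps '[[[0, 0, 0, 0.05], [0, 0, 0, 0.05], [0, 0, 0, 0]]]'

```text
time_s: 14.93
eef_pos: [0.5227, -0.2775, 0.1525]
orientation: [-0.0, 0.745, -0.667, 0.001]
contact_force: [-0.7, -0.3, 7.4]
finger_gap: 0.0108
```

Request:
jog_arm --steps '[[[0, 0, 0, 0.05], [0, 0, 0, 0.05], [0, 0, 0, 0]]]'

```text
time_s: 15.18
eef_pos: [0.5227, -0.2775, 0.1519]
orientation: [-0.0, 0.711, -0.704, 0.0]
contact_force: [1.6, -1.4, 4.1]
finger_gap: 0.0109
```

```bash
python3 - <<'E'
from h import *
goal(.5233,-.2778,.15,-5)
E
```

```text
t 15.1833 pos [ 0.5227 -0.2775  0.1519] ang -89.43 tilt 0.06 F [ 1.58 -1.36  4.09] T [-0.23 -0.38  0.01] gap 0.0109
shift cm [ 0.034 -0.064  0.188] roll -1.4736
```

At roll angles near −72° to −83° the bar rose freely. At −89° it is pressed down again, so the notch is centred near −78°. Turning back and letting it rise.

Request:
jog_arm --steps '[[[0, 0, 0, -0.1], [0, 0, 0, -0.1], [0, 0, 0, 0], [0, 0, -0.15, 0], [0, 0, 0, 0]]]'

```text
time_s: 15.6
eef_pos: [0.5226, -0.2774, 0.1538]
orientation: [-0.0, 0.778, -0.628, 0.0]
contact_force: [0.2, -1.2, 6.6]
finger_gap: 0.0112
```

Request:
jog_arm --steps '[[[0, 0, -0.15, 0], [0, 0, 0, 0], [0, 0, 0, 0]]]'

```text
time_s: 15.85
eef_pos: [0.5226, -0.2775, 0.1551]
orientation: [-0.0, 0.778, -0.628, 0.0]
contact_force: [0.9, -1.4, 5.8]
finger_gap: 0.0109
```

```bash
python3 - <<'E'
from h import *
goal(.5233,-.2778,.15,-5)
E
```

```text
t 15.85 pos [ 0.5226 -0.2775  0.1551] ang -77.81 tilt 0.05 F [ 0.92 -1.36  5.78] T [-0.12 -0.14 -0.01] gap 0.0109
shift cm [ 0.048 -0.061  0.507] roll -1.2708
```

Request:
jog_arm --steps '[[[0, 0, -0.1, 0], [0, 0, 0, 0], [0, 0, 0, 0]]]'

```text
time_s: 16.1
eef_pos: [0.5226, -0.2774, 0.1556]
orientation: [-0.0, 0.778, -0.628, 0.0]
contact_force: [3.5, -3.6, 3.0]
finger_gap: 0.0109
```

```bash
python3 - <<'E'
from h import *
goal(.5233,-.2778,.1555,-77)
E
```

```text
t 16.1 pos [ 0.5226 -0.2774  0.1556] ang -77.85 tilt 0.03 F [ 3.49 -3.56  2.96] T [-0.39 -0.45 -0.04] gap 0.0109
shift cm [ 0.053 -0.065  0.009] roll -0.0148
```

The bar stops at the notch top: flange about 6.5 mm up, with Fz falling as the stop takes the load. Relieving the side load and releasing.

Request:
jog_arm --steps '[[[0.04, -0.05, 0.05, 0], [0, 0, 0, 0], [0, 0, 0, 0]]]'

```text
time_s: 16.35
eef_pos: [0.5229, -0.2775, 0.1553]
orientation: [0.0, 0.778, -0.628, -0.0]
contact_force: [-1.2, -0.8, 5.4]
finger_gap: 0.011
```

Request:
jog_arm --steps '[[[0, 0, 0, 0], [0, 0, 0, 0], [0, 0, 0, 0], [0, 0, 0, 0], [0, 0, 0, 0]]]' --hand 0.5

```text
time_s: 16.77
eef_pos: [0.5228, -0.2774, 0.1546]
orientation: [-0.0, 0.778, -0.628, -0.001]
contact_force: [0.4, -0.2, 0.6]
finger_gap: 0.0424
```

Request:
jog_arm --steps '[[[0, 0, -1, 0], [0, 0, -2, 0], [0, 0, -2, 0], [0, 0, -3, 0], [0, 0, -3, 0], [0, 0, -3, 0], [0, 0, -2, 0], [0, 0, 0, 0]]]'

```text
time_s: 17.43
eef_pos: [0.5237, -0.2779, 0.3222]
orientation: [-0.001, 0.778, -0.628, 0.005]
contact_force: [0.6, 0.2, 1.2]
finger_gap: 0.0432
```

```bash
python3 - <<'E'
from h import *
goal(.40,-.2778,.31,-77)
s,d=cams.snapshot("side");cv2.imwrite("pics/s9.png",s)
cv2.imwrite("pics/end1.png",cv2.resize(s[270:370,300:420],None,fx=6,fy=6,interpolation=cv2.INTER_CUBIC))
E
```

```text
t 17.4333 pos [ 0.5237 -0.2779  0.3222] ang -77.86 tilt 0.58 F [0.64 0.22 1.22] T [0.   0.   0.02] gap 0.0432
shift cm [-2.623 12.097  1.114] roll -0.0151
```

View pics/end1.png

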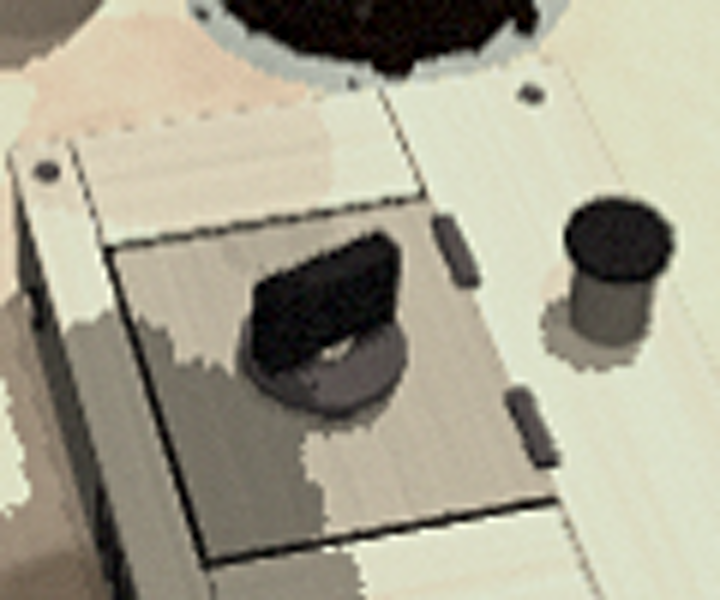

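The fastener stands upright with the wing turned about 73° to the slot (crop 325,310) and the flange just above the hatch. I'll move the arm aside to check the height and angle.

Request:
jog_arm --steps '[[[-0.5, 2, 0, 0], [-0.5, 2.5, 0, 0], [-0.5, 2.5, 0, 0], [-0.5, 2.5, 0, 0], [-0.5, 2.5, 0, 0], [0, 0, 0, 0]]]'

```text
time_s: 17.98
eef_pos: [0.3974, -0.2783, 0.3143]
orientation: [0.0, 0.777, -0.629, -0.001]
contact_force: [0.3, -0.4, 0.4]
finger_gap: 0.0431
```

```bash
python3 - <<'E'
from h import *
goal(.40,-.2778,.31,-77)
t,d=cams.snapshot("top");s,e=cams.snapshot("side");cv2.imwrite("pics/t9.png",t)
cv2.imwrite("pics/end2.png",np.hstack([cv2.resize(t[180:270,390:500],None,fx=4,fy=4),cv2.resize(s,(480,360))]))
# wing top ridge ends in side: dark mask
m=np.zeros(s.shape[:2],np.uint8);m[300:340,335:372]=(s.max(2)[300:340,335:372]<35)
c=max(cv2.findContours(m,cv2.RETR_EXTERNAL,cv2.CHAIN_APPROX_NONE)[0],key=cv2.contourArea);print(cv2.boundingRect(c))
t0=cv2.imread("pics/top0.png")
m=np.zeros(t.shape[:2],np.uint8);m[205:250,425:468]=(t.max(2)[205:250,425:468]<50)
c=max(cv2.findContours(m,cv2.RETR_EXTERNAL,cv2.CHAIN_APPROX_NONE)[0],key=cv2.contourArea)[:,0]
P=np.array([onz("top",*q,.1075)[:2] for q in c],np.float32);print("wing@top",cv2.minAreaRect(P*1000))
for n,u,v,z in (("flange px",0,0,0),):pass
E
```

```text
t 17.9833 pos [ 0.3974 -0.2783  0.3143] ang -77.98 tilt 0.14 F [ 0.3  -0.42  0.39] T [0.04 0.01 0.04] gap 0.0431
shift cm [ 0.007 -0.263  0.433] roll -0.017
(342, 309, 24, 24)
wing@top ((519.1142578125, -271.6159973144531), (45.11213302612305, 18.349666595458984), 12.33387279510498)
```

View pics/end2.png

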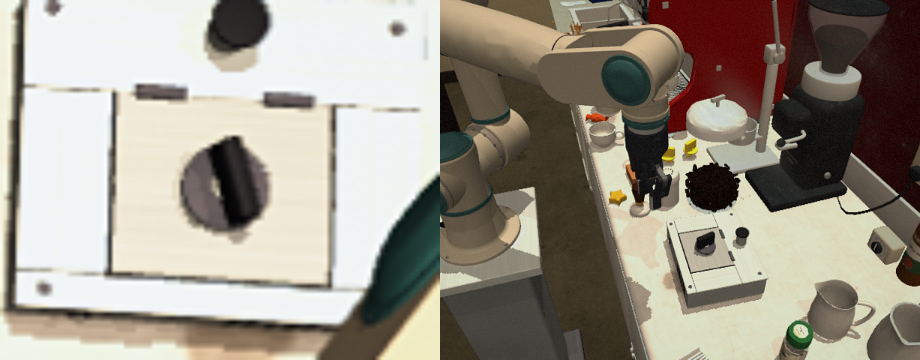

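```bash
python3 - <<'E'
from h import *
t,d=cams.snapshot("top");s,e=cams.snapshot("side")
# wing top-face & flange heights by depth
for u in range(434,462,3):
    pass
Z=np.array([[pt("top",d,u,v) for u in range(430,465)] for v in range(208,245)]).reshape(-1,3)
w=Z[Z[:,2]>.098];f=Z[(Z[:,2]>.068)&(Z[:,2]<.085)]
print("wing top n",len(w),w.mean(0).round(4),np.percentile(w[:,2],[50,90]),"flange n",len(f),np.median(f[:,2]))
Z=np.array([[pt("side",e,u,v) for u in range(338,372)] for v in range(305,342)]).reshape(-1,3)
w=Z[Z[:,2]>.098];f=Z[(Z[:,2]>.068)&(Z[:,2]<.085)]
print("side wing",len(w),w.mean(0).round(4),np.percentile(w[:,2],[50,90,98]),"flange",len(f),np.median(f[:,2]),f.mean(0))
g=s.max(2);print(g[326:345,355]);print(g[330,334:375])
th=np.linspace(0,2*np.pi,200)
c=np.array([.5230,-.2777])
for zu in(.0640,.0665,.0705,.0725):
    q=proj("side",np.vstack([np.c_[c[0]+.024*np.cos(th),c[1]+.024*np.sin(th),0*th+z] for z in(zu,zu+.005)]));print(zu,q.min(0),q.max(0))
E
```

```text
wing top n 141 [ 0.5147 -0.2649  0.1452] [0.10671684 0.10983921] flange n 259 0.07506614448594595
side wing 186 [ 0.5134 -0.3009  0.1257] [0.10493425 0.10720955 0.77590307] flange 320 0.07494625656348863 [ 0.52155975 -0.28922128  0.07572315]
[  6  51 139 125  65  80  93  92  88  95  95  74  47  43  83 112 176 192
 187]
[184 190 189 190 195 107  61  49  51  16  13   9  22   9  20  16  28  49
  51  73  69  65  90  85  90  95  86  87  88  87  86  87  78  89 197 188
 189 190 192 187 187]
0.064 [338.80449461 317.64503818] [366.96179174 340.69442404]
0.0665 [338.84649974 316.65501803] [367.0511729  339.70807946]
0.0705 [338.91397525 315.06414774] [367.1947558  338.12280125]
0.0725 [338.94783695 314.2655402 ] [367.26681299 337.32685482]
```

```bash
python3 - <<'E'
from station import env
print(env.hand_in())
E
```

```text
the job is handed in; nothing more can be done
None
```

The fastener is locked in the hatch, and I handed the job in at about 18 s of the 64 s allowed. No verdict was reported.

**What I did:** I gripped the black fastener by its wing, carried it past the front of the jar and fitted it into the slot. I pressed it to the hatch (13.7 N at the touch), backed off about 1 mm and turned it. After feeling past the notch I turned back to its middle, let the bar rise into it, then let go and backed the arm away.

**What needed mending:** the first insertion hung on the slot's rim, because the two cameras disagreed by 4–5 mm on the slot's position along its length. Small shifts under light contact freed it. The wrist force I read at each pause stayed under 14 N.

**Last checks:**
- **Angle:** the wing sits about 73° from the slot, by both the arm's own angle and the top picture.
- **Height:** with the gripper still holding, the rise stopped with the flange about 6.5 mm above the hatch. After release, depth readings gave flange 6 mm and wing centre about 26.7 mm (26–27 mm between the two cameras) against 27.5 mm nominal.
- **Position:** one check disagreed. The top-view outline put the wing about 6 mm from the slot's middle. I set that aside because the outline also took in the wing's side faces, and the bar is held by the slot. I made no other usable check of the centre.
- **Bystanders:** I did not measure the tamper, shaker and cup again. The last picture showed nothing knocked over.

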